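# Reset the tripped cut-out of a rib bending iron

## Task

The bending iron's thermal cut-out has tripped. With the fingertips only, press the rocker switch fully to off, reach down into the round well and press the sunken reset button fully home for a moment, then press the rocker fully back to on and draw clear. Never press the reset while the rocker is on, pick nothing up, and leave the iron, its temperature dial and the tools and parts on and around it where they stand.

Things in the scene. Friction and masses are not known exactly. Their poses are not given: they have to be found in the camera images.
- iron: Electric bending iron, about 4.5 kg, loose on rubber feet: grey housing 160 (x) by 230 (y) by 72 mm high; a bright teardrop-section shaft, top at 98 mm, reaches 169 mm out of its +y end. Origin: centre of the underside, on the bench; x points away from the near (operator's) side, y along the housing to the shaft, z up. Its flat top is the control panel. Turned at most 0.4 rad.
- well_mouth (a point): Centre of the mouth of the round well in the panel, at x -12, y -58 mm in the iron's frame, level with the panel (72 mm above the bench). The well is 48 mm across, straight-walled, 32 mm deep; closed fingertips go in. A black fuse cap, 20 mm across and 13 proud of the panel, stands at x 52, y -88: not a button.
- reset_face (a point): Centre of the top face of the sunken reset button: a grey round plunger 18 mm across in the middle of the well, its face 18 mm below the panel when up (54 mm above the bench). Moves with the button.
- reset (a joint): Travel of the reset button in m: 0 up, 0.006 fully home (straight down). A spring returns it; it takes about 1 N to start and 4.5 N to be fully home.
- rocker (a joint): Angle of the black rocker switch, rad: 0 fully off (near, -x end down, far end proud), 0.42 fully on (far end down, near end proud). Starts on. Pivots across the iron's x at x -12, y 72 mm of the iron's frame. Needs 2 to 4 N at its end; stays where it is left.
- rocker_off_end (a point): Point on the face of the rocker's near (off) half, 15 mm from the pivot; press down here to switch off. Moves with the rocker. The paddle is V-shaped, 40 mm long along the iron's x, 24 mm wide: the half that is down lies level, 76 mm above the bench (2 mm above its frame); the tip of the proud half stands at 84 mm.
- rocker_on_end (a point): Point on the face of the rocker's far (on) half, 15 mm from the pivot, marked by a small moulded bar; press down here to switch on. Moves with the rocker.
- dial_pointer (a point): Pointer end of the black temperature dial (42 mm across, 20 mm tall; axis at x -12, y 8 mm of the iron's frame), 15 mm from its axis, on its top. The dial turns easily and must stay as set.
- finger_plane: Small brass finger plane, 16 by 44 mm, 31 mm tall, standing loose on the panel near its far edge. Origin: centre of its underside. Leave alone.
- gouge_wide: Gouge lying on the bench on the near side of the iron: turned wooden handle 116 mm long, 28 mm thick, and steel blade 115 mm. Origin: at the joint of handle and blade, on the bench; x along the blade. Leave alone.
- gouge_narrow: Narrower gouge lying on the bench on the far side of the iron: handle 116 mm, blade 100 mm. Origin: at the joint of handle and blade, on the bench; x along the blade. Leave alone.
- spool_a: Wooden spool clamp stood upright by the -y end of the iron: two discs 34 mm across on a threaded rod with a brass wing nut, 84 mm tall. Origin: centre of its underside. Leave alone.
- spool_b: A second spool clamp, the same, stood on the near side of the iron. Origin: centre of its underside. Leave alone.
- bridge: Maple violin bridge lying flat beyond the iron's shaft, 39 by 41 mm, 5 mm thick. Origin: centre of its underside. Leave alone.
- glue_jar: Amber glass jar with a dark lid, 56 mm across, 85 mm tall, behind the iron's -y end. Origin: centre of its underside. Leave alone.

How it is judged:
By the outcome, as a careful person would: the job done as asked, in the order asked, and still so for the second after the job is handed in, with the robot touching nothing.
It also fails if it takes over 48 s, if anything falls off the work surface, if the arm or the gripper's body presses on something with over 40 N, if the wrist force passes 120 N, or if a joint passes its speed limit or range.

## Robot

A 6-joint arm with a two-finger parallel gripper is mounted at the origin on the work surface. World frame = base frame: x ahead of the robot, y to its left, z up, the work surface at z = 0. Lengths are in mm, angles in rad, forces in N, time in s.
With the tool pointing down it reaches from about 275 to 825 mm from the base axis. Payload 4.9 kg.
Tool frame: the origin (TCP) lies at the very end of the fingers, on their centre line; the grasp point (between the pads) lies 19 mm behind it; z points along the fingers, y is the line along which they close (so a half turn about z gives the same grasp; the last joint's range is limited). The gripper opens to 85 mm and grips with 20 to 120 N. Pads are 22 mm wide; open, the fingers measure 114 mm over their backs; the gripper's body (76 mm by 85 mm) begins 54 mm behind the grasp point. The pads swing forward as they close: fully open they stand 13 mm farther back than shut.
Start: joints at [1.122, 0.326, -0.193, 1.052, 0, 1.437], TCP at [170.289, 522.991, 200.981] pointing down, gripper open.
Joint ranges: [-2.65, 2.65], [-0.97, 1.79], [-1.3, 1.35], [-1.93, 2.1], [-1.47, 1.37], [-3.14, 3.14]. Speed limits (rad/s): [2.57, 2.57, 3.14, 3.14, 3.14, 3.14].

## Interface

Orientations are given as [roll, pitch, yaw] about the fixed x, y, z axes, in that order (R = Rz(yaw) Ry(pitch) Rx(roll)).
In Python, from bench import bot, solve_ik, imaging gives the robot as it stands. Calls block until the motion is done:
- bot.move_ptp(position, orientation): joint-space move of the TCP to a pose.
- bot.movel(position, rot=None, max_speed=150, threshold=None): straight line of the TCP; rot=None keeps the orientation; max_speed is the mean speed in mm/s. With threshold (N) it stops when the force on the tool has changed by that much, and returns True; else False.
- bot.move_j(angles): joint-space move.
- bot.grip(opening, effort=None): opening from 0.0 (shut) to 1.0 (fully open); effort is the grip in N (None keeps the last); returns when the fingers have stopped.
- bot.dwell(seconds).
- solve_ik(position, orientation): joint angles nearest the present ones, or None.
- bot.get_state(): the state.
- imaging.capture(name): name is "scene" or "top" or "wrist"; returns the picture (480x640x3 uint8, blue, green, red); there is no depth.
- imaging.camera_model(name): a dict with "K" (3x3 intrinsics, pixels), "position" and "rotation" of the camera in the world. Camera axes: x right, y up, looking along -z (the intrinsics and any distortion apply to the point x, -y, -z); pixel columns grow to the right and rows downward; lengths in mm; the calibration is good to about 2 mm. The wrist camera is an equidistant fisheye: a pixel r from the principal point sees the ray r / f radians off the axis. A picture is of the moment at which its call begins: read the wrist's pose just before it. camera_model takes no time and is no camera call; for the wrist camera it gives the pose at the moment of the call.
A pose or a line that the arm cannot do raises bot.IKError and nothing moves.
- bot.sign_off(): hands the job in; it is judged then, once.
The state is a dict: "t": time; "qpos": joint angles; "joint_velocities": joint speeds; "effort": joint torques, N m; "tcp_pos": TCP position; "orientation": TCP orientation; "contact_force": force on the tool from outside, world axes, zero at the start; "wrist_torque": the same for the moment, N m; "opening": opening from 0.0 (shut) to 1.0 (fully open); "gripper_force": force on a finger pad.
Only numpy, scipy, OpenCV 4.12 (cv2) and the standard library are available. Lean on these libraries where they do the work, as an engineer would, in place of code of your own. Each camera call takes 0.05 s, during which the arm holds its last target. There are 200 camera calls.

## Working session

There is one attempt and no reset: what is moved stays moved. The work goes in short steps, each a Python script; the robot and the scene stay as the last script left them, time stands still between calls to the robot, and variables do not carry over. Pictures are saved under pics/ and viewed, at most 10 in all, crops included, and the job is handed in when it is done.

```bash
mkdir -p pics; ls; python3 - <<'E'
from bench import bot, solve_ik, imaging
import cv2
for n in ("top","scene"):
    cv2.imwrite(f"pics/{n}0.png",imaging.capture(n)); m=imaging.camera_model(n); print(n,m)
s=bot.get_state(); print(s['t'],s['tcp_pos'],s['orientation'],s['opening'])
E
```

```text
pics
top {'K': array([[564.41053897,   0.        , 322.10618831],
       [  0.        , 564.41053897, 239.5738776 ],
       [  0.        ,   0.        ,   1.        ]]), 'position': array([ 502.56053904,   59.57994715, 1044.82105645]), 'rotation': array([ 0.11227805, -0.02837675, -1.54749775])}
scene {'K': array([[472.0799421 ,   0.        , 314.79438745],
       [  0.        , 472.0799421 , 239.43980867],
       [  0.        ,   0.        ,   1.        ]]), 'position': array([1151.97004822,  353.85814651,  458.1470842 ]), 'rotation': array([ 1.05540756, -0.01826299,  2.13818373])}
0.1 [170.02529339 522.47018552 200.26286926] [-3.14002883e+00 -2.57555430e-04  2.82678109e+00] 0.9989226004730265
```

View pics/top0.png

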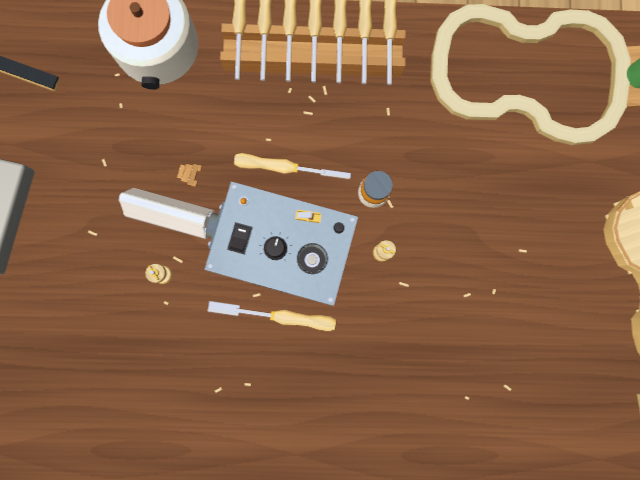

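View pics/scene0.png

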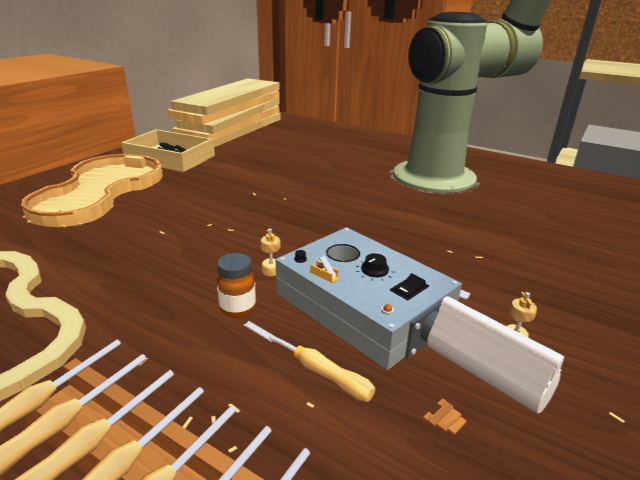

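The top view shows the panel with corners near (233,183), (356,218), (333,304) and (206,269). The rocker is at (240,238), the dial at (275,247), the well at (312,259) and the fuse cap at (339,228). The scene view agrees: well (343,253), dial (375,264), rocker (409,287). Next I'll measure these.

```bash
cat > h.py <<'E'
import numpy as np, cv2
from scipy.spatial.transform import Rotation as Ro
from bench import bot, solve_ik, imaging
def pose(m): 
    r=np.array(m['rotation']); R=r if r.shape==(3,3) else Ro.from_euler('xyz',r).as_matrix()
    return np.array(m['position']),R
def cast(m,uv,z):
    p,R=pose(m); K=m['K']; uv=np.atleast_2d(uv)
    d=np.c_[(uv[:,0]-K[0,2])/K[0,0],-(uv[:,1]-K[1,2])/K[1,1],-np.ones(len(uv))]@R.T
    return p+d*((z-p[2])/d[:,2])[:,None]
def proj(m,P):
    p,R=pose(m); c=(np.atleast_2d(P)-p)@R; K=m['K']
    return np.c_[K[0,2]+K[0,0]*c[:,0]/-c[:,2],K[1,2]-K[1,1]*c[:,1]/-c[:,2]]
def iron(P,o,a):
    P=np.atleast_2d(np.array(P,float)); c,s=np.cos(a),np.sin(a)
    return np.c_[P[:,:2]@np.array([[c,s],[-s,c]])+o,P[:,2]]
E
cat > m.py <<'E'
from h import *
im=cv2.imread('pics/top0.png'); m=imaging.camera_model('top')
hsv=cv2.cvtColor(im,cv2.COLOR_BGR2HSV)
mk=cv2.inRange(hsv,(95,30,110),(120,140,235)); mk[:170]=0; mk[310:]=0; mk[:,:195]=0; mk[:,360:]=0
cs,_=cv2.findContours(mk,cv2.RETR_EXTERNAL,cv2.CHAIN_APPROX_NONE); c=max(cs,key=cv2.contourArea)
W=cast(m,c[:,0,:].astype(float),72)[:,:2].astype(np.float32)
(cx,cy),sz,ang=r=cv2.minAreaRect(W); print('rect',r)
bx=cv2.boxPoints(r)
e=[bx[1]-bx[0],bx[2]-bx[1]]; L=max(e,key=np.linalg.norm); L=L if L[1]>0 else -L
a=np.arctan2(-L[0],L[1]); o=np.array([cx,cy]); print('pose',o,a)
# dark features
dk=cv2.inRange(hsv,(0,0,0),(180,255,75)); pm=np.zeros_like(mk); cv2.fillPoly(pm,[cv2.convexHull(c)],255); pm=cv2.erode(pm,np.ones((5,5)))
cs,_=cv2.findContours(dk&pm,cv2.RETR_EXTERNAL,cv2.CHAIN_APPROX_NONE)
c0,s0=np.cos(a),np.sin(a)
for q in cs:
    if cv2.contourArea(q)<40: continue
    (u,v),wh,_=cv2.minAreaRect(q); w=cast(m,[[u,v]],72)[0,:2]-o
    print('dark',(round(u,1),round(v,1)),np.round(wh,1),'iron xy',(c0*w[0]+s0*w[1]).round(1),(-s0*w[0]+c0*w[1]).round(1))
np.save('pose.npy',[*o,a])
P=iron([[-12,-58,72],[-12,8,92],[-12,72,76],[52,-88,85],[-80,-115,72],[80,-115,72],[80,115,72],[-80,115,72]],o,a); print(P.round(1))
out=[]
for n in('top','scene'):
    i=cv2.imread(f'pics/{n}0.png')
    uv=proj(imaging.camera_model(n),P)
    i=cv2.resize(i,None,fx=3,fy=3,interpolation=cv2.INTER_CUBIC)
    for u,v in uv: cv2.drawMarker(i,(int(u*3+1),int(v*3+1)),(0,0,255),0,12,1)
    x,y=(190,165) if n=='top' else (260,215)
    out.append(i[y*3:(y+170)*3,x*3:(x+225)*3][:, :])
cv2.imwrite('pics/chk.png',cv2.resize(np.vstack(out),(450*600//680*2//1,600)) if 0 else cv2.resize(np.hstack(out),(800,302),interpolation=cv2.INTER_AREA))
E
python3 m.py
```

```text
rect ((607.6856079101562, 112.76922607421875), (246.01132202148438, 159.5707550048828), 75.81511688232422)
pose [607.68560791 112.76922607] -0.24757291
dark (311.0, 260.0) [26. 26.] iron xy -15.2 -65.6
dark (275.0, 248.0) [22. 22.] iron xy -11.9 -0.1
dark (239.2, 238.2) [16.8 27.3] iron xy -12.3 64.0
dark (338.5, 227.5) [9. 9.] iron xy 52.3 -96.4
[[581.8  59.5  72. ]
 [598.  123.5  92. ]
 [613.7 185.5  76. ]
 [636.5  14.7  85. ]
 [501.9  20.9  72. ]
 [657.1 -18.3  72. ]
 [713.4 204.7  72. ]
 [558.3 243.9  72. ]]
```

View pics/chk.png

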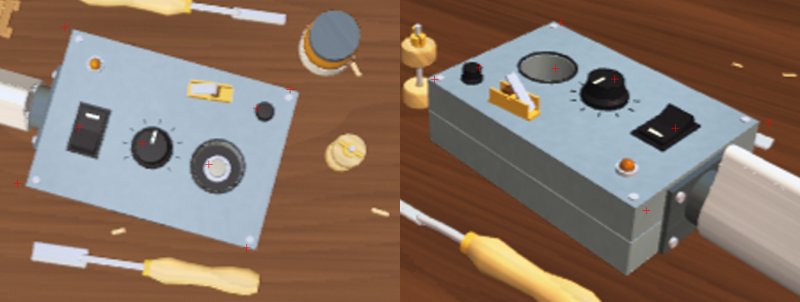

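The mask took in the shaft mount, which is why the rectangle is 246 mm long instead of 230 and the red marks sit about 8 mm towards +y. I'll open the mask to remove the mount and check against the second view.

```bash
cat > m2.py <<'E'
from h import *
feats=np.array([[-12,-58,72],[-12,8,82],[-12,72,75],[52,-88,79]],float)
def corners(n,lo,hi,roi):
    im=cv2.imread(f'pics/{n}0.png'); hsv=cv2.cvtColor(im,cv2.COLOR_BGR2HSV)
    k=cv2.inRange(hsv,lo,hi); z=np.zeros_like(k); x0,y0,x1,y1=roi; z[y0:y1,x0:x1]=k[y0:y1,x0:x1]
    z=cv2.morphologyEx(z,cv2.MORPH_CLOSE,np.ones((3,3)))
    cs,_=cv2.findContours(z,cv2.RETR_EXTERNAL,cv2.CHAIN_APPROX_NONE); c=max(cs,key=cv2.contourArea)
    f=np.zeros_like(k); cv2.fillPoly(f,[c],255); f=cv2.morphologyEx(f,cv2.MORPH_OPEN,cv2.getStructuringElement(2,(61,61)) if n=='top' else np.ones((9,9)))
    cs,_=cv2.findContours(f,cv2.RETR_EXTERNAL,cv2.CHAIN_APPROX_NONE); return im,hsv,max(cs,key=cv2.contourArea)
m=imaging.camera_model('top')
im,hsv,c=corners('top',(95,30,110),(120,140,235),(195,170,360,310))
W=cast(m,c[:,0,:].astype(float),72)[:,:2].astype(np.float32); print(cv2.minAreaRect(W))
# feature fit
obs={'top':[[311,260],[275,248],[239.2,238.2],[338.5,227.5]]}
s=cv2.imread('pics/scene0.png'); hs=cv2.cvtColor(s,cv2.COLOR_BGR2HSV)
dk=cv2.inRange(hs,(0,0,0),(180,255,85)); r=np.zeros_like(dk); r[232:305,285:435]=dk[232:305,285:435]
cs,_=cv2.findContours(r,cv2.RETR_EXTERNAL,cv2.CHAIN_APPROX_NONE)
for q in cs:
    if cv2.contourArea(q)>30: print('scene',cv2.boundingRect(q),cv2.contourArea(q))
from scipy.optimize import least_squares
W=np.array([cast(m,o,z)[0,:2] for o,z in zip(obs['top'],feats[:,2])])
def res(p): return (iron(feats,p[:2],p[2])[:,:2]-W).ravel()
f=least_squares(res,[600,105,-.25]); print('top feats',f.x,f.fun.round(1))
E
python3 m2.py
```

```text
((606.5797119140625, 108.39389038085938), (235.1632843017578, 159.5707244873047), 75.81510162353516)
scene (285, 285, 30, 20) 213.5
scene (390, 274, 39, 26) 490.5
scene (285, 266, 37, 35) 472.5
scene (361, 254, 28, 23) 460.5
scene (294, 250, 12, 13) 105.0
scene (326, 244, 34, 18) 434.0
top feats [ 6.04538091e+02  1.05052735e+02 -2.53949180e-01] [ 1.4 -1.  -0.2  0.8 -0.1  0.2 -1.1 -0.1]
```

Top-view features give the iron at (604.5, 105.1) with yaw -0.254, residuals under 1.5 mm. I'll check that in the scene view, then hover with fingers shut and check with the wrist camera.

```bash
cat > s1.py <<'E'
from h import *
o,a=np.array([604.5,105.1]),-0.254
P=iron([[-12,-58,72],[-12,8,82],[-12,72,75],[52,-88,79]],o,a)
print('world',P.round(1)); print('scene pred',proj(imaging.camera_model('scene'),P).round(1),'obs [343,253],[375,265],[409.5,287],[300,256.5]')
bot.grip(0.0,20)
t=iron([[-12,10,190]],o,a)[0]
bot.move_ptp(t,[np.pi,0,a+np.pi])
m=imaging.camera_model('wrist'); im=imaging.capture('wrist'); s=bot.get_state()
cv2.imwrite('pics/w0.png',im); np.save('w0.npy',m,allow_pickle=True)
print(m,s['t'],s['tcp_pos'],s['orientation'],s['opening'],s['contact_force'])
E
python3 s1.py
```

```text
world [[578.3  52.   72. ]
 [594.9 115.9  82. ]
 [611.  177.8  75. ]
 [632.7   6.9  79. ]]
scene pred [[344.1 251. ]
 [376.1 262.3]
 [410.2 284.6]
 [301.5 253.6]] obs [343,253],[375,265],[409.5,287],[300,256.5]
{'K': array([[371.64829954,   0.        , 319.59280789],
       [  0.        , 371.64829954, 240.76822906],
       [  0.        ,   0.        ,   1.        ]]), 'position': array([528.0584411 , 135.94168341, 362.27355289]), 'rotation': array([-2.77766986e-01, -1.22168643e-03,  1.31825477e+00])} 3.025 [595.05818508 118.88819057 190.08874045] [ 3.14139074e+00 -8.83117511e-05  2.88924161e+00] 0.0035618546438382103 [ 0.49780242 -0.29295479 -0.0052117 ]
```

View pics/w0.png

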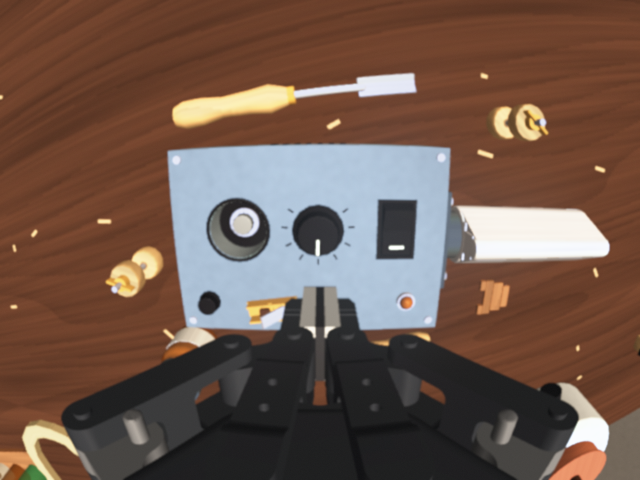

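The wrist view shows the well at (239,229), button (243,223), dial (318,231), rocker (397,229) with its bar at (397,248), and fuse (208,302). I'll measure these with the fisheye model.

```bash
cat >> h.py <<'E'
def castw(m,uv,z):
    p,R=pose(m); K=m['K']; uv=np.atleast_2d(np.array(uv,float)); d=uv-[K[0,2],K[1,2]]; r=np.linalg.norm(d,axis=1)+1e-9; th=r/K[0,0]
    ray=np.c_[np.sin(th)*d[:,0]/r,-np.sin(th)*d[:,1]/r,-np.cos(th)]@R.T
    z=np.broadcast_to(z,len(uv)); return p+ray*((z-p[2])/ray[:,2])[:,None]
E
cat > m3.py <<'E'
from h import *
from scipy.optimize import least_squares
m=np.load('w0.npy',allow_pickle=True).item(); im=cv2.imread('pics/w0.png'); hsv=cv2.cvtColor(im,cv2.COLOR_BGR2HSV)
blue=cv2.inRange(hsv,(98,45,120),(118,160,240)); nb=cv2.bitwise_not(blue); r=np.zeros_like(nb); r[165:318,182:432]=nb[165:318,182:432]
r=cv2.morphologyEx(r,cv2.MORPH_OPEN,np.ones((3,3)))
cs,_=cv2.findContours(r,cv2.RETR_EXTERNAL,cv2.CHAIN_APPROX_NONE)
for q in cs:
    if cv2.contourArea(q)<150: continue
    W=castw(m,q[:,0],72)[:,:2].astype(np.float32); print(cv2.boundingRect(q),'world circ',np.round(cv2.minEnclosingCircle(W)[0],1),round(cv2.minEnclosingCircle(W)[1],1),'rect',[np.round(x,1) for x in cv2.minAreaRect(W)])
print('button',castw(m,[[243.5,223.5]],54).round(1))
# panel edges: blue mask, sub-contour
b=np.zeros_like(blue); b[140:335,160:455]=blue[140:335,160:455]
scr=np.array([[176.5,160],[441.5,157.5],[431,321],[192.5,321]]); W=castw(m,scr,73); print('screws',W.round(1),'centre',W[:,:2].mean(0).round(1))
E
python3 m3.py
```

```text
(198, 292, 22, 23) world circ [639.5   5.8] 12.2 rect [array([638.7,   5.4]), array([18.4, 24. ]), np.float64(30.1)]
(396, 291, 20, 21) world circ [680.3 174.6] 9.9 rect [array([680.4, 174.8]), array([17.3, 19.8]), np.float64(80.1)]
(245, 286, 111, 32) world circ [664.8  83.4] 48.7 rect [array([657.1,  85.1]), array([96.8, 30.2]), np.float64(75.9)]
(292, 205, 52, 52) world circ [599.8 115.6] 21.3 rect [array([599.5, 116.2]), array([40.7, 40.8]), np.float64(41.5)]
(377, 200, 40, 59) world circ [614.6 178.5] 28.6 rect [array([614.7, 178.5]), array([31.4, 49.3]), np.float64(75.7)]
(207, 198, 63, 63) world circ [582.6  52.5] 26.7 rect [array([582.2,  52.7]), array([52.9, 52.5]), np.float64(76.0)]
button [[581.8  54.6  54. ]]
screws [[512.9  20.2  73. ]
 [565.3 227.6  73. ]
 [706.6 194.6  73. ]
 [652.9 -16.1  73. ]] centre [609.4 106.6]
```

The wrist and scene views agree the iron sits about 3–4 mm further in x than the top view says. I'll use well (582,52.6), rocker pivot (614.3,178.4) and yaw -0.25. Next: a fingertip hand-eye check, then press off.

```bash
cat >> h.py <<'E'
A=-0.25; WELL=np.array([582,52.6]); PIV=np.array([614.3,178.4]); ROT=[np.pi,0,A+np.pi]
IX=np.array([np.cos(A),np.sin(A)])
def press(xy,zhi,zmid,zlo,thr,hold=0.0,v=30):
    bot.movel([*xy,zhi],ROT,200); bot.movel([*xy,zmid],None,100)
    hit=bot.movel([*xy,zlo],None,v,threshold=thr); bot.dwell(max(hold,.1)); s=bot.get_state()
    print('hit',hit,s['tcp_pos'].round(2) if hasattr(s['tcp_pos'],'round') else s['tcp_pos'],np.round(s['contact_force'],1))
    bot.movel([*xy,zhi],None,100); print('t',bot.get_state()['t'])
E
python3 - <<'E'
from h import *
m=np.load('w0.npy',allow_pickle=True).item()
print('tip px->world',castw(m,[[320,287]],190).round(1))
press(PIV-15*IX,125,90,75,12)
t=iron([[-12,10,190]],WELL-iron([[-12,-58,0]],[0,0],A)[0,:2],A)[0]
bot.movel(t,None,250)
m=imaging.camera_model('wrist'); im=imaging.capture('wrist'); cv2.imwrite('pics/w1.png',im[130:350,150:460]); print(bot.get_state()['t'])
np.save('w1.npy',m,allow_pickle=True); cv2.imwrite('pics/w1f.png',im)
cv2.imwrite('pics/w1v.png',cv2.resize(im[140:335,160:460],None,fx=2.6,fy=2.6,interpolation=cv2.INTER_CUBIC))
E
```

```text
tip px->world [[599.1 118.  190. ]]
hit False [599.9  182.16  75.13] [-0.2 -0.6  0.4]
t 5.5333
6.1
```

View pics/w1v.png

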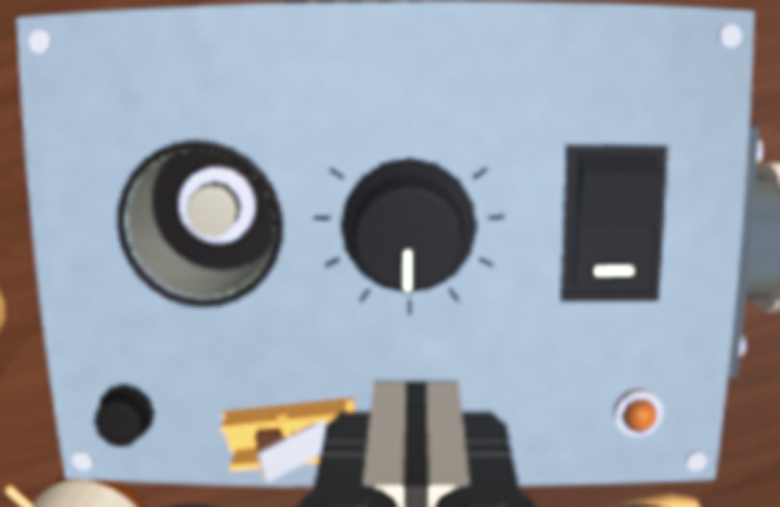

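After the first press the bar is still at the frame's far end, and the force stayed near zero at z 75.1. That doesn't show the rocker reached its stop, so I'll press again down to a force threshold and compare before and after in the scene view.

```bash
python3 - <<'E'
from h import *
press(PIV-15*IX,125,80,71,10,v=15)
bot.movel([560,130,220],None,250)
im=imaging.capture('scene'); print(bot.get_state()['t'])
a=cv2.imread('pics/scene0.png'); f=lambda i:cv2.resize(i[230:310,330:460],None,fx=6,fy=6,interpolation=cv2.INTER_CUBIC)[:,:390*2]
cv2.imwrite('pics/s1.png',im); x=np.vstack([f(a),f(im)]); cv2.imwrite('pics/s1c.png',cv2.resize(x,None,fx=.62,fy=.62))
m=imaging.camera_model('scene'); print(cast(m,[[343,253],[409.5,287]],72).round(1), cast(m,[[300,256.5]],79).round(1))
E
```

```text
hit False [599.84 182.15  71.08] [ 0.1 -0.1 -0.3]
t 8.85
9.5083
[[584.7  53.7  72. ]
 [612.8 177.9  72. ]] [[641.2   9.7  79. ]]
```

View pics/s1c.png

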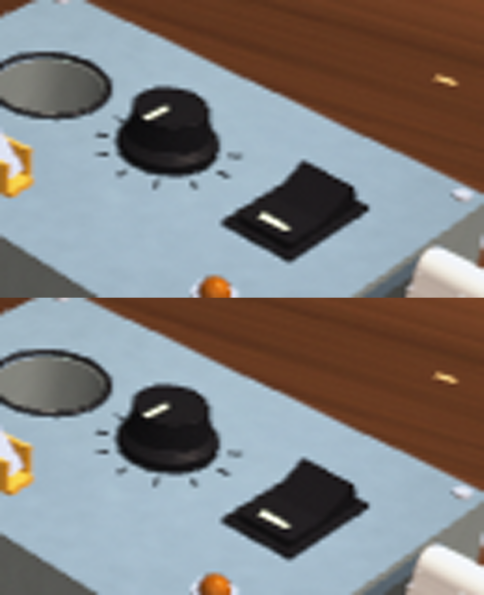

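Nothing moved: there was no contact even with the TCP at 71, so the real fingertips seem to be off the nominal TCP. I'll mark the TCP in the scene picture to see.

```bash
python3 - <<'E'
from h import *
im=cv2.imread('pics/s1.png'); s=bot.get_state(); print(s['tcp_pos'],s['orientation'],s['opening'])
p=np.array(s['tcp_pos']); m=imaging.camera_model('scene')
uv=proj(m,[p,p+[0,0,10],p+[0,0,20]]); print(uv)
for u,v in uv: cv2.drawMarker(im,(int(u),int(v)),(0,0,255),0,5,1)
u,v=uv[0].astype(int); cv2.imwrite('pics/s1t.png',cv2.resize(im[max(0,v-90):v+60,u-100:u+100],None,fx=4,fy=4,interpolation=cv2.INTER_CUBIC))
E
```

```text
[559.47710709 130.33228902 218.24073107] [-3.14122821e+00 -2.13155045e-03  2.89177929e+00] -0.0049895578041210375
[[404.7569669  171.56482349]
 [405.56698134 164.77103365]
 [406.38930037 157.87404228]]
```

View pics/s1t.png

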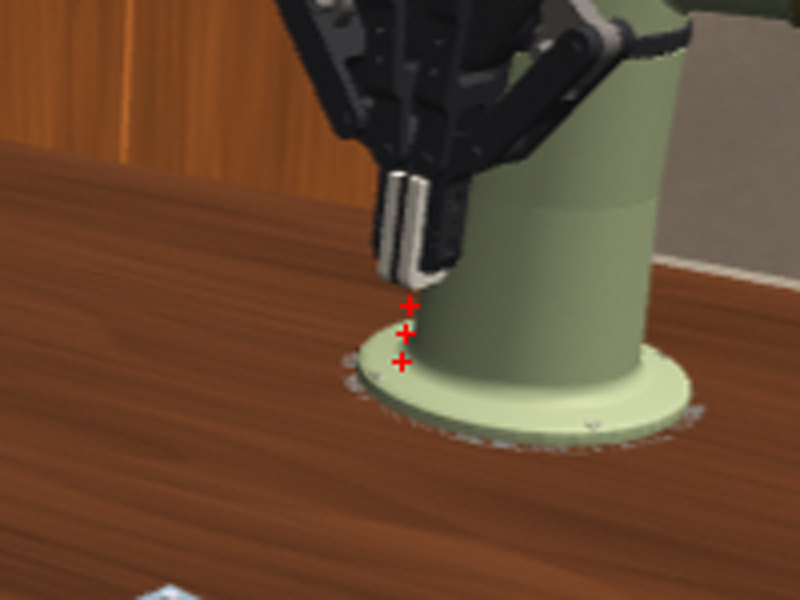

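The scene view shows the fingertips about 28 mm above the nominal TCP (tip near row 70/4×-crop 283, TCP at 362). So I'll go by force, with a lower limit matching that offset, and use mid-estimate positions between the views.

```bash
sed -i 's/^A=-0.25.*/A=-0.25; WELL=np.array([580.7,52.6]); PIV=np.array([612.9,178.2]); ROT=[np.pi,0,A+np.pi]/' h.py; python3 - <<'E'
from h import *
press(PIV-17*IX,90,62,40,12,v=15)
bot.movel([540,130,200],None,250)
im=imaging.capture('scene'); print(bot.get_state()['t'])
cv2.imwrite('pics/s2.png',im); cv2.imwrite('pics/s2c.png',cv2.resize(im[230:310,330:460],None,fx=5,fy=5,interpolation=cv2.INTER_CUBIC))
E
```

```text
hit True [596.08 182.55  45.67] [-0.3 -0.6  6.5]
t 12.5667
13.3
```

View pics/s2c.png

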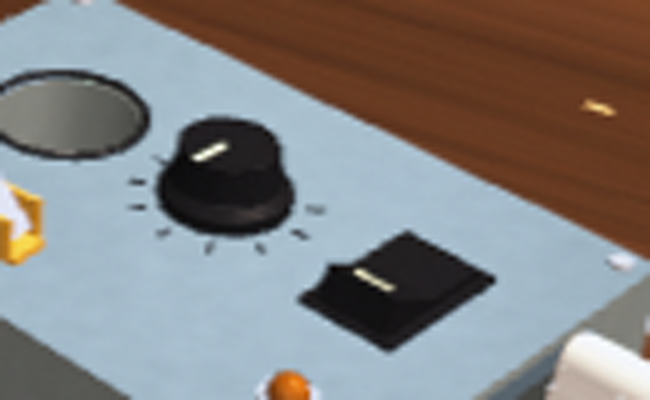

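The rocker is now off: the near half lies level and the far half with the bar is proud. It bottomed at TCP z≈45.7, so the tip offset is about 30 mm. Next is the well: a guarded entry (face expected at TCP z≈24), then press home (≈18).

```bash
python3 - <<'E'
from h import *
bot.movel([*WELL,90],ROT,200); bot.movel([*WELL,50],None,100); bot.dwell(.1)
hit=bot.movel([*WELL,27],None,40,threshold=3); s=bot.get_state(); print('entry hit',hit,np.round(s['tcp_pos'],1),np.round(s['contact_force'],1))
if not hit:
    h=bot.movel([*WELL,12],None,15,threshold=12); bot.dwell(.3); s=bot.get_state(); print('press',h,np.round(s['tcp_pos'],1),np.round(s['contact_force'],1),np.round(s['wrist_torque'],2))
bot.movel([*WELL,90],None,80); print(bot.get_state()['t'])
E
```

```text
entry hit False [580.7  52.6  26.9] [ 0.6  1.1 -0. ]
press True [581.1  52.6  17.7] [-1.2 -0.5  7.6] [-0.01  0.34  0.04]
17.5917
```

The button bottomed at TCP z 17.7 with 7.6 N held, against 4.5 N needed, which matches the predicted 18. Now the rocker back on.

```bash
python3 - <<'E'
from h import *
press(PIV+17*IX,90,62,40,12,v=15)
bot.movel([520,140,220],None,250)
im=imaging.capture('scene'); print(bot.get_state()['t'])
cv2.imwrite('pics/s3.png',im); x=im[215:345,260:460]; cv2.imwrite('pics/s3c.png',np.vstack([cv2.resize(k,None,fx=2.3,fy=2.3,interpolation=cv2.INTER_CUBIC) for k in (cv2.imread('pics/scene0.png')[215:345,260:460],x)]))
E
```

```text
hit True [630.28 173.95  45.69] [-1.2 -0.1  5.1]
t 20.5917
21.4833
```

View pics/s3c.png

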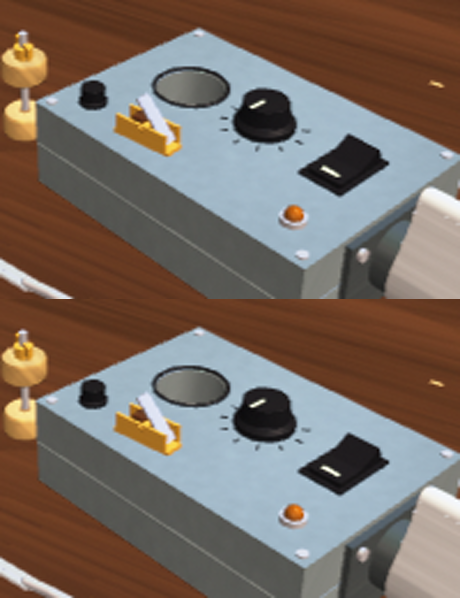

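The rocker is back on, matching the first picture. The dial, finger plane and iron are unmoved, and the arm is clear.

```bash
python3 -c "
from bench import bot
print(bot.sign_off())"
```

```text
the job is handed in; nothing more can be done
None
```

The job is handed in at about 21.5 s: rocker pressed off, reset held fully home, rocker pressed back on, arm clear, and the before/after scene pictures show the iron, dial and finger plane unmoved.

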